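# Check the bench incubator's temperature through its thermometer port

## Robot

A 7-joint arm with a two-finger parallel gripper is mounted at the origin on a cart in front of the work surface, level with it; the furniture and walls round the work are solid. World frame = base frame: x ahead of the robot, y to its left, z up, the work surface at z = 0. Lengths are in m, angles in rad, forces in N, time in s.
With the tool pointing down it reaches from about 0.425 to 0.875 m from the base axis. Payload 4.7 kg.
Tool frame: the origin (TCP) lies between the finger pads; the fingertips stand 14 mm ahead of it and the grasp point (between the pads) lies 5 mm behind it; z points along the fingers, y is the line along which they close (so a half turn about z gives the same grasp; the last joint's range is limited). The gripper opens to 87 mm and grips with 3 to 60 N. Pads are 19 mm wide; open, the fingers measure 117 mm over their backs; the gripper's body (75 mm by 190 mm) begins 51 mm behind the grasp point.
Start: joints at [-1.138, 0.321, -0.07, 1.45, 0.023, 1.371, -0.057], TCP at [0.264, 0.594, 0.237] pointing down, gripper open.
Joint ranges: [-2.86, 2.86], [-0.3, 2.09], [-1.38, 1.24], [0.06, 2.45], [-1.56, 4.7], [0.09, 2.05], [-2.69, 2.69]. Speed limits (rad/s): [2.57, 2.57, 3.14, 3.14, 3.14, 3.14, 3.14].

## Interface

Orientations are given as a rotation vector (axis times angle).
In Python, from bench import get_state, get_image, camera_params, close_job gives the robot as it stands. The module is installed in compiled form; this text tells all that it offers.
- The arm moves only by the tool arm_command, never from a script. Its argument "motion" is a list of rows, each a list of 5 numbers: the finger opening in mm, from 0 to 87, then the shift along the tool's x, y, z in mm, then the turn about the tool's z in degrees. In form: [[gripper, x, y, z, spin], ...]. A call has 1 to 5 rows; each row is the pose to reach, as a shift and turn from the pose commanded when the call began, along the tool's axes at that moment; what a row does not reach only later rows make up. A row lasts 1/12 s, in which the tool goes at most 41.7 mm and 7.16 degrees, less where a joint would pass 70% of its speed; a pose out of reach is approached as far as the arm can. A call with a gripper value outside its range is refused whole. The fingers move at their own pace and stop on an object; "newtons" is the grip in N (left out, the last holds). Time passes only in rows, so rows that repeat a pose let the fingers close. It gives the time, the measured TCP pose, the force, the opening and the grip force at its end, in the units of the state.
- get_state(): the state, without advancing time (a new reading comes with each control period).
- get_image(name): name is "scene" or "top"; returns (picture, depth): 420x560x3 uint8, red, green, blue; 420x560 float32, m along the optical axis (not along the pixel's ray), 0 where there is no reading.
- camera_params(name): a dict with "intrinsics" (3x3 intrinsics, pixels), "extrinsics" (4x4, takes a point from camera to world coordinates). Camera axes: x right, y down, z forward; pixel columns grow to the right and rows downward; lengths in m; the calibration is good to about 2 mm. A picture is of the moment at which its call begins. camera_params takes no time and is no camera call.
- close_job(): hands the job in; it is judged then, once.
The state is a dict: "time": time; "joint_positions": joint angles; "qd": joint speeds; "joint_torque": joint torques, N m; "position": TCP position; "tool_rot": TCP orientation; "ft_force": force on the tool from outside, world axes, zero at the start; "torque": the same for the moment, N m; "grip_width": opening from 0.0 (shut) to 1.0 (fully open); "grip_force": force on a finger pad.
Only numpy, scipy, OpenCV 4.12 (cv2) and the standard library are available. Lean on these libraries where they do the work, as an engineer would, in place of code of your own. Each camera call takes 0.05 s, during which the arm holds its last target. There are 200 camera calls.

## Task

Check the air temperature in the bench incubator: slide the gate on its top fully open to bare the thermometer port, then lift the reference thermometer out of its stand and lower it upright through the port, without the thermometer ever touching the incubator, until the black ring on the stem is level with the mouth of the port. Keep the stem centred in the port and still for at least two seconds so that the reading can settle, and finish while still holding it there with the gate open. Leave the other things on the table where they are.

Things in the scene. Friction and masses are not known exactly. Their poses are not given: they have to be found in the camera images.
- incubator: White bench incubator, 200 mm deep (x) x 240 mm wide (y), flat top 150 mm up, fixed; clear door, display and knob on its front. Origin at the centre of its underside; front faces its own -x, z up. On the top the gate's two guide rails (6.5 mm high, along y) run 22 to 31 mm either side of the port's axis, with a 6 mm high end stop 124 mm to +y of the port. Two dishes inside, away from the port.
- port_mouth (a point): Centre of the mouth of the thermometer port, level with the top: a vertical round hole 22 mm wide through the 22 mm thick top, in a 50 mm square steel insert flush with it. At x -40, y -50, z 150 mm in the incubator's frame, axes alike. It opens into the empty chamber: floor 126 mm, wire shelf 103 mm below the mouth.
- vent_gate (a joint): Slide of the steel gate that covers the port, in m: 0 = fully closed, 0.048 = fully open against its stop; it moves along the incubator's own +y (to the robot's left) and stays where it is left (friction about 1.5 N). The plate is 46 x 62 mm, 3.5 mm high; the hole is wholly bare from 0.033 on.
- gate_knob (a point): Top centre of the gate's black grip, a block 12 mm wide (incubator's x) x 26 mm long (incubator's y) that rises 26 mm above the incubator's top; moves with the gate. Axes as the incubator's. With the gate closed it is 26 mm to +y of the port's axis.
- thermometer: Reference thermometer, 80 g, loose, standing upright in the stand, display facing its own -x. Origin at the tip of the stem, z up along the stem. Round steel stem 8 mm thick, 105 mm long; then a steel collar 23 mm wide and 8 mm high (z 105 to 113 mm); then a grey flat-sided head 24 mm (x) x 18 mm (y) x 58 mm high with its top at z = 169 mm.
- immersion_ring (a point): Centre of the black ring round the stem, 70 mm above the tip; axes as the thermometer's.
- head_grip (a point): Point on the thermometer's axis in the middle of the head, 139 mm above the tip: a good height to hold it.
- probe_stand: Stand of the thermometer, fixed: grey round foot 76 mm wide, 18 mm high, and an upright aluminium tube 27 mm wide with a 16 mm bore, rim 126 mm above the table. Origin at the centre of its underside, on the tube's axis. The thermometer's collar sits on the rim and its stem hangs freely in the tube.
- stand_rim (a point): Centre of the rim of the stand's tube, 126 mm above the table.
- dropper_bottle: Brown dropper bottle, 36 mm wide, 104 mm high; a bystander, to be left standing. Origin at the centre of its underside. It and the stand may stand in each other's place.
- bench_timer: Round bench timer, 64 mm wide, 31 mm high; a bystander. Origin at the centre of its underside.
- petri_dish: Flat round dish, 63 mm wide, 15 mm high; a bystander. Origin at the centre of its underside.
- gauze_roll: White gauze roll, 58 mm wide, 50 mm high; a bystander. Origin at the centre of its underside.

How it is judged:
On the way, in this order (a step that is already met when the one before it is completed fails the run):
1. the gate is slid fully open (value of joint vent_gate above 0.042 m), for 0.2 s.
2. the thermometer is lifted out of its stand, its tip higher than the incubator's top (z of thermometer in the frame of port_mouth above 0.005 m and contact force between thermometer and the fingers above 1 N), for 0.1 s.
3. the thermometer hangs centred in the port, upright, its ring level with the mouth, and is held still there for two seconds (z of immersion_ring in the frame of port_mouth between -0.006 and 0.006 m and horizontal distance between immersion_ring and port_mouth below 0.004 m and horizontal distance between thermometer and port_mouth below 0.006 m and angle between thermometer's own z axis and vertical below 0.08 rad and contact force between thermometer and incubator below 0.1 N and contact force between thermometer and the fingers above 1 N and linear speed of thermometer below 0.02 m/s), for 2 s.
At the end, for the whole second after the job is handed in: The thermometer is held by the fingers alone, upright within 0.08 rad and still, its black ring level with the port's mouth within 6 mm, the ring within 4 mm and the tip within 6 mm of the port's axis, not touching the incubator; the gate is open (more than 40 of its 48 mm) (all of step 3 and value of joint vent_gate above 0.04 m); the arm keeps its last pose, push and grip.
It fails at once if the thermometer touches the incubator or its gate (contact force between thermometer and incubator above 0.5 N).
It fails at once if the thermometer is tipped over or dropped (angle between thermometer's own z axis and vertical above 0.6 rad).
It fails at once if a bystander is knocked or shifted by more than 25 mm (distance of any of dropper_bottle, bench_timer, petri_dish, gauze_roll from where it was at the start of the episode above 0.025 m).
It also fails if it takes over 67 s, if anything falls off the work surface, if the arm or the gripper's body presses on something with over 40 N, if the wrist force passes 120 N, or if a joint passes its speed limit or range.

## Working session

There is one attempt and no reset: what is moved stays moved. The work goes in short steps, Python scripts to look and compute and a tool call to move; the robot and the scene stay as the last step left them, time stands still between calls to the robot, and variables do not carry over. Pictures are saved under pics/ and viewed, at most 11 in all, crops included, and the job is handed in when it is done.

Besides the shell and the picture viewer there is one more tool, called after "Emit:" in YAML: its name, and indented under it one key for each argument. arm_command: Moves the arm, as the interface text tells. Its arguments: {"type":"object","properties":{"motion":{"type":"array"},"newtons":{"type":"number"}},"required":["motion"]}

```bash
mkdir -p pics
python3 - <<'E'
from bench import *
import cv2,numpy as np
print(get_state())
for n in("scene","top"):
    im,d=get_image(n); np.savez(n+"0.npz",im=im,d=d)
    cv2.imwrite(f"pics/{n}0.png",im[:,:,::-1]); p=camera_params(n); print(n,p)
E
```

```text
{'time': 0.0, 'joint_positions': array([-1.13792542,  0.32183581, -0.07010901,  1.4516588 ,  0.02260482,
        1.37077001, -0.05691292]), 'qd': array([-4.57760844e-04,  4.88810645e-04,  4.17241838e-04, -3.69614404e-06,
       -1.57871608e-03,  1.38162223e-03,  9.83730762e-06]), 'joint_torque': array([-7.83417418e-04, -4.91287494e+01, -4.04645959e-01, -3.12534571e+01,
       -6.39746315e-02,  4.38052998e-02,  1.84674118e-04]), 'position': array([0.26413822, 0.5933517 , 0.23546147]), 'tool_rot': array([-6.52881590e-01, -3.07269513e+00,  2.92195962e-03]), 'ft_force': array([ 0.12636928, -0.5886805 ,  0.19740559]), 'torque': array([ 0.03447053, -0.02316063, -0.01918208]), 'grip_force': 0.0, 'grip_width': 0.9974872086517854}
scene {'intrinsics': array([[419.19459083,   0.        , 285.67644707],
       [  0.        , 419.19459083, 206.85223689],
       [  0.        ,   0.        ,   1.        ]]), 'extrinsics': array([[ 0.81245946, -0.44955834,  0.37122354,  0.18084236],
       [-0.58265656, -0.6036829 ,  0.54413077, -0.71880468],
       [-0.02051722, -0.65838002, -0.752406  ,  0.81999613],
       [ 0.        ,  0.        ,  0.        ,  1.        ]])}
top {'intrinsics': array([[429.85484284,   0.        , 272.8278283 ],
       [  0.        , 429.85484284, 213.80991583],
       [  0.        ,   0.        ,   1.        ]]), 'extrinsics': array([[-0.02325733, -0.99565288,  0.09019115,  0.46408361],
       [-0.99937555,  0.02555474,  0.02440198, -0.2235227 ],
       [-0.02660071, -0.08956731, -0.99562548,  0.95997106],
       [ 0.        ,  0.        ,  0.        ,  1.        ]])}
```

View pics/scene0.png

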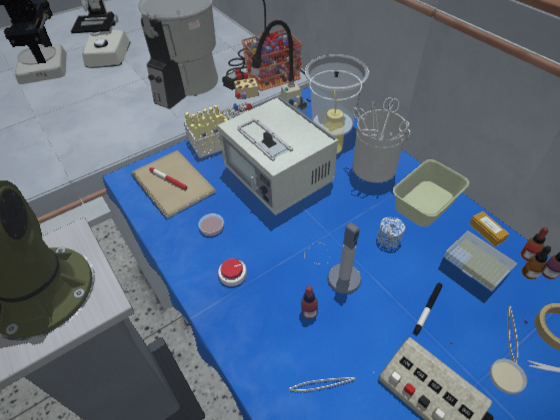

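View pics/top0.png

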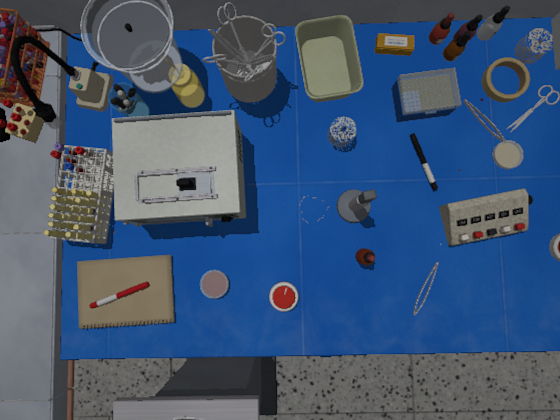

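The scene view shows the incubator with its gate knob at (268,138), the thermometer in its stand at (350,235..285), and the bottle at (309,303). In the top view the knob is at (186,184), the thermometer head at (367,197) and the bottle at (366,258).

```bash
cat > h.py <<'E'
import numpy as np,cv2
from bench import *
def P(n,u,v,d):
    p=camera_params(n);K=p["intrinsics"];T=p["extrinsics"]
    c=np.linalg.inv(K)@np.array([u,v,1.])*d
    return T[:3,:3]@c+T[:3,3]
def ray(n,u,v,z):
    T=camera_params(n)["extrinsics"]; a=P(n,u,v,1.)-T[:3,3]; return T[:3,3]+a*(z-T[2,3])/a[2]
def cloud(n,d):
    p=camera_params(n);K=p["intrinsics"];T=p["extrinsics"]
    v,u=np.mgrid[:420,:560]; c=np.stack([(u-K[0,2])/K[0,0]*d,(v-K[1,2])/K[1,1]*d,d],-1)
    return c@T[:3,:3].T+T[:3,3]
E
python3 - <<'E'
from h import *
S=np.load("scene0.npz");T=np.load("top0.npz")
for n,D in(("top",T),("scene",S)):
    W=cloud(n,D["d"]);z=W[...,2];ok=D["d"]>0
    m=ok&(abs(z-.15)<.006)&(W[...,0]>.35)&(W[...,0]<.85)&(W[...,1]<.25)&(W[...,1]>-.25)
    k,l,s,_=cv2.connectedComponentsWithStats(m.astype(np.uint8)); i=1+s[1:,4].argmax(); m=l==i
    r=cv2.minAreaRect((W[m][:,:2]*1000).astype(np.float32)); print(n,"incub",r,z[m].mean(), cv2.boxPoints(r).round(1).tolist())
    m=ok&(z>.168)&(z<.185)&(W[...,0]>.35)&(W[...,0]<.75)&(W[...,1]<.15)&(W[...,1]>-.15)
    print("knob",m.sum(),W[m].mean(0), cv2.minAreaRect((W[m][:,:2]*1000).astype(np.float32)) if m.sum() else 0)
    m=ok&(z>.145)&(W[...,0]>.35)&(W[...,0]<.75)&(W[...,1]<-.3)&(W[...,1]>-.55)
    print("head",m.sum(),W[m].mean(0),W[m].min(0),W[m].max(0)); 
    t=m&(z>.17+.11); 
    if t.sum(): print("headtop",t.sum(),W[t].mean(0),cv2.minAreaRect((W[t][:,:2]*1000).astype(np.float32)))
    t=ok&(abs(z-.018)<.005)&(np.hypot(W[...,0]-W[m].mean(0)[0],W[...,1]-W[m].mean(0)[1])<.06)
    print("foot",t.sum(),W[t].mean(0),cv2.minEnclosingCircle((W[t][:,:2]*1000).astype(np.float32)))
a=cv2.resize(T["im"][120:240,110:260],(800,600)[0:2] and (600,480),interpolation=cv2.INTER_CUBIC)
b=cv2.resize(T["im"][175:235,330:390],(200,200),interpolation=cv2.INTER_CUBIC); c=cv2.resize(S["im"][210:310,300:400],(200,280),interpolation=cv2.INTER_CUBIC)
cv2.imwrite("pics/crop.png",np.hstack([a,np.vstack([b,c])])[:,:,::-1])
E
```

```text
top incub ((639.1417236328125, -15.466934204101562), (200.7210693359375, 241.04104614257812), 2.164710283279419) 0.14935660297884004 [[534.2999877929688, 101.19999694824219], [543.4000244140625, -139.6999969482422], [744.0, -132.10000610351562], [734.9000244140625, 108.80000305175781]]
knob 92 [ 0.59910405 -0.03746476  0.17389903] ((599.2080688476562, -37.533809661865234), (24.26850128173828, 11.51093578338623), 89.37852478027344)
head 182 [ 0.56337216 -0.37584579  0.181346  ] [ 0.55514876 -0.38975836  0.14581438] [ 0.57434553 -0.36613678  0.19214017]
foot 326 [ 0.56264398 -0.37319402  0.01524718] ((565.556396484375, -378.2667236328125), 34.87611770629883)
scene incub ((636.6112060546875, -16.110305786132812), (202.1608123779297, 245.75523376464844), 2.3722121715545654) 0.1514001567768675 [[530.5, 102.5], [540.7000122070312, -143.10000610351562], [742.7000122070312, -134.6999969482422], [732.5, 110.80000305175781]]
knob 51 [ 0.59605102 -0.04062897  0.17498876] ((597.1820068359375, -38.68437957763672), (10.530810356140137, 25.46822738647461), 3.9644479751586914)
head 282 [ 0.55974154 -0.38334928  0.17521208] [ 0.55295006 -0.39307975  0.14502538] [ 0.57313408 -0.36863774  0.19500061]
foot 472 [ 0.55807991 -0.38491909  0.01639445] ((563.4541625976562, -379.46368408203125), 36.01980972290039)
```

View pics/crop.png

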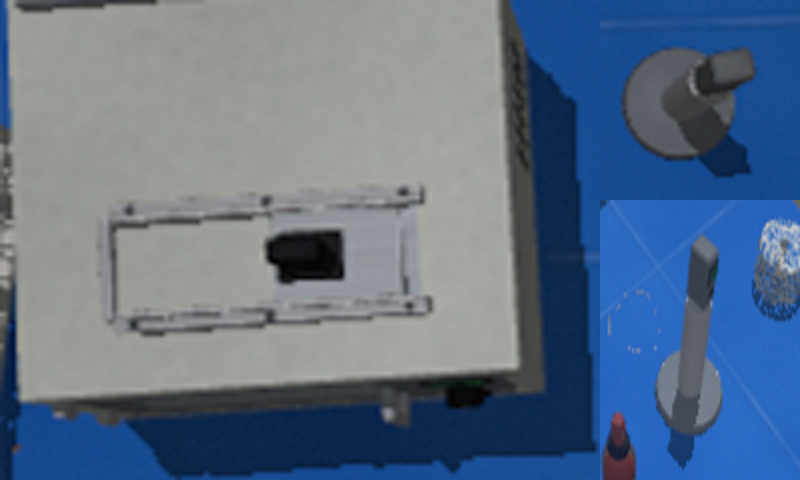

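The crop shows the knob's black block in the gate frame, whose port lies to its right under the plate. The head's flat faces are nearly square to the table axes with a small yaw. I'll work out the head yaw and the shifts for the first move.

```bash
cat >> h.py <<'E'
from scipy.spatial.transform import Rotation as R
def go(x,y,z,yang=None,pos=None,Rm=None):
    "print tool-axis shift (mm) and spin (deg) to world TCP target; yang = world angle (deg) of tool y"
    s=get_state(); p=s["position"];M=R.from_rotvec(s["tool_rot"]).as_matrix()
    a=np.degrees(np.arctan2(M[1,1],M[0,1])); sp=0
    if yang is not None: sp=-((yang-a+90)%180-90)
    print("t",round(s["time"],2),"pos",(p*1000).round(1),"yang",round(a,2),"tiltz",M[:,2].round(4),"q",s["joint_positions"].round(2))
    print("  shift",((np.array([x,y,z])-p)@M*1000).round(1),"spin",round(sp,1),"F",s["ft_force"].round(1),"g",s["grip_width"]*87,s["grip_force"])
E
python3 - <<'E'
from h import *
for n in("top","scene"):
    D=np.load(n+"0.npz");W=cloud(n,D["d"]);z=W[...,2]
    m=(D["d"]>0)&(z>.185)&(z<.2)&(abs(W[...,0]-.563)<.03)&(abs(W[...,1]+.38)<.03)
    print(n,m.sum(),W[m].mean(0),cv2.minAreaRect((W[m][:,:2]*1000).astype(np.float32)),np.argwhere(m).min(0),np.argwhere(m).max(0))
go(.599,-.039,.24,2.2)
E
```

```text
top 123 [ 0.56493112 -0.37798946  0.1887651 ] ((565.0429077148438, -378.4449462890625), (17.3326416015625, 23.451391220092773), 7.7100372314453125) [189 362] [199 375]
scene 108 [ 0.562076   -0.3814376   0.19062397] ((563.2529296875, -380.65435791015625), (18.265148162841797, 23.45469093322754), 6.012502670288086) [222 345] [233 358]
t 0.1 pos [264.2 593.4 235.6] yang 66.0 tiltz [-6.0e-04 -1.6e-03 -1.0e+00] q [-1.14  0.32 -0.07  1.45  0.02  1.37 -0.06]
  shift [-563.  -441.6   -3.6] spin 63.8 F [ 0.6 -0.6 -0.3] g 87.18219366732094 0.0
```

Emit:
arm_command:
  motion:
    - [87, 0, 0, 0, 7]
    - [87, 0, 0, 0, 14]
    - [87, 0, 0, 0, 21]
    - [87, 0, 0, 0, 28]
    - [87, 0, 0, 0, 35]

```text
time: 0.52
position: [0.2642, 0.5936, 0.2359]
tool_rot: [1.555, 2.73, -0.002]
ft_force: [-1.1, -0.5, -0.6]
grip_width: 1.001
grip_force: 0.0
```

Emit:
arm_command:
  motion:
    - [50, 0, 0, 0, 7]
    - [50, 0, 0, 0, 14]
    - [50, 0, 0, 0, 21]
    - [50, 0, 0, 0, 28]
    - [50, 0, 0, 0, 29]

```text
time: 0.93
position: [0.2643, 0.5935, 0.2359]
tool_rot: [2.186, 2.256, -0.001]
ft_force: [-0.5, -0.1, 0.7]
grip_width: 0.707
grip_force: 0.0
```

```bash
python3 -c "
from h import *
go(.599,-.039,.24,2.2)"
```

```text
t 0.93 pos [264.3 593.5 235.9] yang 1.8 tiltz [-2.0e-04 -1.1e-03 -1.0e+00] q [-1.25  0.32  0.08  1.46 -0.02  1.37 -1.14]
  shift [-642.7  314.7   -3.5] spin -0.4 F [-0.5 -0.1  0.7] g 61.549689541294796 0.0
```

Emit:
arm_command:
  motion:
    - [50, -32, 16, 0, 0]
    - [50, -64, 31, 0, 0]
    - [50, -96, 47, 0, 0]
    - [50, -128, 63, 0, 0]
    - [50, -160, 78, 0, 0]

```text
time: 1.35
position: [0.3485, 0.4349, 0.2363]
tool_rot: [2.178, 2.263, -0.0]
ft_force: [0.4, -0.1, 0.3]
grip_width: 0.575
grip_force: 0.0
```

Emit:
arm_command:
  motion:
    - [50, -32, 16, 0, 0]
    - [50, -64, 31, 0, 0]
    - [50, -96, 47, 0, 0]
    - [50, -128, 63, 0, 0]
    - [50, -160, 78, 0, 0]

```text
time: 1.77
position: [0.432, 0.2777, 0.2365]
tool_rot: [2.179, 2.263, 0.0]
ft_force: [0.7, 0.2, 0.5]
grip_width: 0.572
grip_force: 0.0
```

Emit:
arm_command:
  motion:
    - [50, -32, 16, 0, 0]
    - [50, -64, 31, 0, 0]
    - [50, -96, 47, 0, 0]
    - [50, -128, 63, 0, 0]
    - [50, -160, 78, 0, 0]

```text
time: 2.18
position: [0.5155, 0.1206, 0.2366]
tool_rot: [2.179, 2.263, 0.001]
ft_force: [0.7, -0.0, 0.6]
grip_width: 0.572
grip_force: 0.0
```

Emit:
arm_command:
  motion:
    - [50, -32, 16, 0, 0]
    - [50, -64, 31, 0, 0]
    - [50, -96, 47, 0, 0]
    - [50, -128, 63, 0, 0]
    - [50, -150, 73, 0, 0]

```text
time: 2.6
position: [0.594, -0.029, 0.2365]
tool_rot: [2.181, 2.259, -0.001]
ft_force: [-0.7, 0.2, 0.3]
grip_width: 0.575
grip_force: 0.0
```

```bash
python3 -c "
from h import *
go(.599,-.039,.177,2.2)
im,d=get_image('scene');cv2.imwrite('pics/s1.png',cv2.resize(im[60:220,180:380],(750,600),interpolation=cv2.INTER_CUBIC)[:,:,::-1])"
```

```text
t 2.6 pos [594.  -29.  236.5] yang 2.01 tiltz [ 5.0e-04 -1.7e-03 -1.0e+00] q [-0.51  0.22  0.61  1.62 -0.13  1.34  0.14]
  shift [-10.1   4.6  59.5] spin -0.2 F [-0.7  0.2  0.3] g 49.98624343288321 0.0
```

View pics/s1.png

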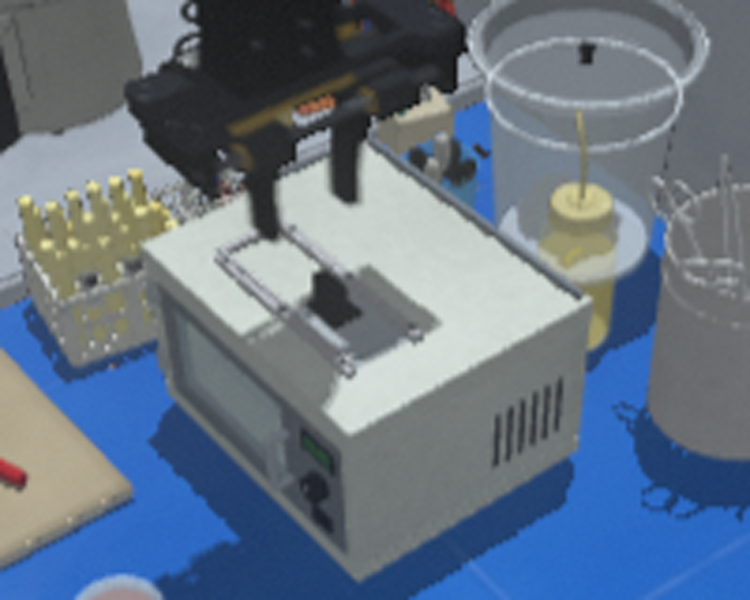

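The crop shows the fingers straddling the gate from above, with the knob at (330,295) below them. I'll centre on it, descend and grip.

Emit:
arm_command:
  motion:
    - [50, -10, 5, 0, 0]
    - [50, -10, 5, 20, 0]
    - [50, -10, 5, 38, 0]
    - [50, -10, 5, 50, 0]
    - [50, -10, 5, 58, 0]

```text
time: 3.07
position: [0.5976, -0.0337, 0.1767]
tool_rot: [-2.178, -2.261, 0.002]
ft_force: [0.3, -0.1, -0.1]
grip_width: 0.572
grip_force: 0.0
```

Emit:
arm_command:
  motion:
    - [0, 0, 0, 0, 0]
    - [0, 0, 0, 0, 0]
    - [0, 0, 0, 0, 0]
    - [0, 0, 0, 0, 0]
    - [0, 0, 0, 0, 0]
  newtons: 20

```text
time: 3.48
position: [0.5991, -0.0348, 0.1796]
tool_rot: [2.181, 2.26, 0.002]
ft_force: [-0.1, -0.1, -0.1]
grip_width: 0.284
grip_force: 0.0
```

```bash
python3 -c "
from h import *
go(.597,.009,.177,2.2)"
```

```text
t 3.48 pos [599.1 -34.8 179.6] yang 2.02 tiltz [ 1.7e-03  3.0e-04 -1.0e+00] q [-0.49  0.28  0.6   1.68 -0.16  1.24  0.18]
  shift [43.9 -0.6  2.6] spin -0.2 F [-0.1 -0.1 -0.1] g 24.67982136891845 0.0
```

Emit:
arm_command:
  motion:
    - [0, -2, 0, 3, 0]
    - [0, -2, 0, 3, 0]
    - [0, -2, 0, 3, 0]
    - [0, -2, 0, 3, 0]
    - [0, -2, 0, 3, 0]

```text
time: 3.9
position: [0.599, -0.0372, 0.1755]
tool_rot: [2.182, 2.259, 0.0]
ft_force: [2.1, -1.4, -1.7]
grip_width: 0.132
grip_force: 20.0
```

Emit:
arm_command:
  motion:
    - [0, 3, 0, 0, 0]
    - [0, 6, 0, 0, 0]
    - [0, 10, 0, 0, 0]
    - [0, 14, 0, 0, 0]
    - [0, 18, 0, 0, 0]

```text
time: 4.32
position: [0.5982, -0.0183, 0.1755]
tool_rot: [2.182, 2.26, 0.001]
ft_force: [3.0, -1.4, -3.6]
grip_width: 0.14
grip_force: 20.0
```

```bash
python3 -c "
from h import *
go(.597,.009,.177,2.2)"
```

```text
t 4.32 pos [598.2 -18.3 175.5] yang 2.02 tiltz [ 5.e-04 -0.e+00 -1.e+00] q [-0.51  0.27  0.59  1.69 -0.16  1.23  0.15]
  shift [27.3 -0.3 -1.5] spin -0.2 F [ 3.  -1.4 -3.6] g 12.158666503116796 19.990645945072174
```

Gripping at 12 mm and dragging works (about 1.4 N). Now I'll run it to the stop.

Emit:
arm_command:
  motion:
    - [0, 5, 0, 0, 0]
    - [0, 10, 0, 0, 0]
    - [0, 15, 0, 0, 0]
    - [0, 20, 0, 0, 0]
    - [0, 24, 0, 0, 0]

```text
time: 4.73
position: [0.5973, 0.0059, 0.1756]
tool_rot: [2.182, 2.26, 0.001]
ft_force: [4.8, -1.4, -4.1]
grip_width: 0.134
grip_force: 20.0
```

Emit:
arm_command:
  motion:
    - [0, 2, 0, 0, 0]
    - [0, 4, 0, 0, 0]
    - [0, 6, 0, 0, 0]
    - [0, 8, 0, 0, 0]
    - [0, 8, 0, 0, 0]

```text
time: 5.15
position: [0.5972, 0.0066, 0.1755]
tool_rot: [2.182, 2.25, -0.008]
ft_force: [5.7, -12.1, -5.6]
grip_width: 0.136
grip_force: 20.0
```

```bash
python3 -c "
from h import *
go(.597,.009,.177,2.2)"
```

```text
t 5.15 pos [597.2   6.6 175.5] yang 1.76 tiltz [ 0.0012 -0.0086 -1.    ] q [-0.55  0.27  0.58  1.69 -0.15  1.23  0.09]
  shift [ 2.4 -0.2 -1.5] spin -0.4 F [  5.7 -12.1  -5.6] g 11.860330660762095 20.002942085266113
```

Emit:
arm_command:
  motion:
    - [0, -5, 0, 0, 0]
    - [50, -5, 0, 0, 0]
    - [50, -5, 0, 0, 0]
    - [50, -5, 0, 0, 0]
    - [50, -5, 0, 0, 0]

```text
time: 5.57
position: [0.5964, 0.0092, 0.1756]
tool_rot: [-2.18, -2.26, 0.0]
ft_force: [0.3, 0.6, 0.2]
grip_width: 0.357
grip_force: 0.0
```

Emit:
arm_command:
  motion:
    - [50, 0, 0, -10, 0]
    - [50, 0, 0, -30, 0]
    - [50, 0, 0, -60, 0]
    - [50, 0, 0, -90, 0]
    - [50, 0, 0, -90, 0]

```text
time: 5.98
position: [0.5999, 0.0082, 0.273]
tool_rot: [2.178, 2.256, 0.013]
ft_force: [0.8, -1.0, 1.3]
grip_width: 0.567
grip_force: 0.0
```

Emit:
arm_command:
  motion:
    - [50, -40, 0, 0, -1]
    - [50, -80, 0, 0, -2]
    - [50, -120, 0, 0, -3]
    - [50, -160, 0, 0, -4]
    - [50, -190, 0, 0, -5]

```text
time: 6.4
position: [0.603, -0.1855, 0.2667]
tool_rot: [2.082, 2.35, -0.001]
ft_force: [0.6, 0.2, 0.4]
grip_width: 0.575
grip_force: 0.0
```

Run:
```python
from h import *
go(.564,-.3795,.265,7)
im,d=get_image('top');np.savez("top1.npz",im=im,d=d);cv2.imwrite('pics/t1.png',cv2.resize(im[120:240,110:260],(750,600),interpolation=cv2.INTER_CUBIC)[:,:,::-1])
```

```text
t 6.4 pos [ 603.  -185.5  266.7] yang 6.92 tiltz [ 8.0e-04 -1.2e-03 -1.0e+00] q [-0.28  0.31  0.68  1.48 -0.19  1.42  0.53]
  shift [-187.9  -62.1    1.9] spin -0.1 F [0.6 0.2 0.4] g 49.98703493798313 0.0
```

View pics/t1.png

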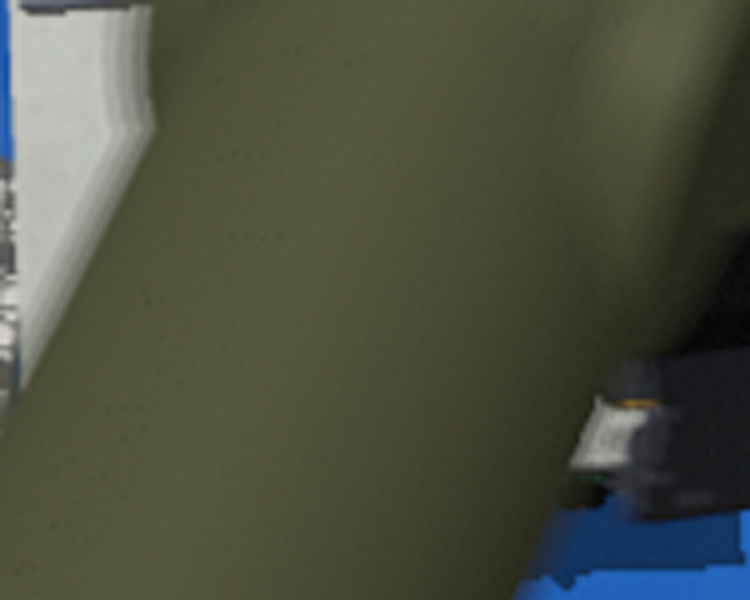

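The arm's olive forearm hides the port in the top view, so I'll check it again from above the stand.

Emit:
arm_command:
  motion:
    - [60, -38, -12, 0, 0]
    - [60, -76, -24, 0, 0]
    - [60, -114, -36, 0, 0]
    - [60, -152, -49, 0, 0]
    - [60, -188, -62, 0, 0]

```text
time: 6.87
position: [0.5649, -0.377, 0.2662]
tool_rot: [2.081, 2.354, 0.001]
ft_force: [1.2, -0.7, 0.1]
grip_width: 0.686
grip_force: 0.0
```

Emit:
arm_command:
  motion:
    - [60, 0, 0, 0, 0]
    - [60, 0, 0, 0, 0]

```text
time: 7.03
position: [0.5631, -0.379, 0.2661]
tool_rot: [2.088, 2.347, -0.002]
ft_force: [-0.5, -0.2, -0.1]
grip_width: 0.683
grip_force: 0.0
```

Run:
```python
from h import *
go(.564,-.3795,.170,7)
S=[]
for n in('scene','top'):
    im,d=get_image(n);np.savez(n+"2.npz",im=im,d=d);S.append(im)
a=cv2.resize(S[0][100:180,215:315],(500,400),interpolation=cv2.INTER_CUBIC); b=cv2.resize(S[0][150:300,300:400],(267,400),interpolation=cv2.INTER_CUBIC)
cv2.imwrite('pics/s2.png',np.hstack([a,b])[:,:,::-1]); cv2.imwrite('pics/t2.png',S[1][:,:,::-1])
```

```text
t 7.03 pos [ 563.1 -379.   266.1] yang 6.66 tiltz [-6.e-04 -1.e-03 -1.e+00] q [ 0.03  0.44  0.74  1.35 -0.29  1.46  0.87]
  shift [-0.5  0.9 96.1] spin -0.3 F [-0.5 -0.2 -0.1] g 59.456686398837434 0.0
```

View pics/s2.png

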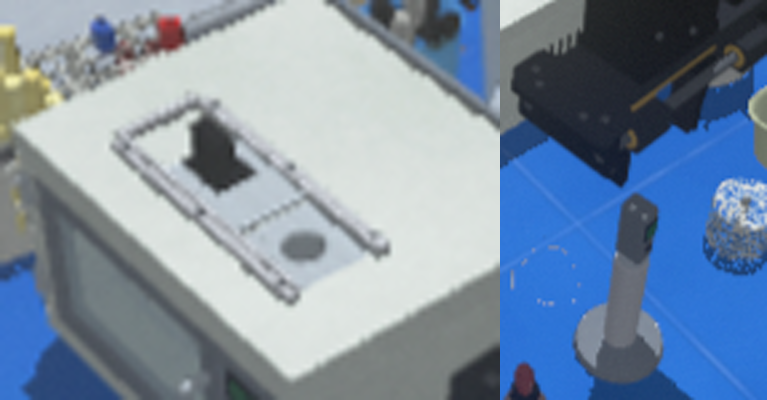

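View pics/t2.png

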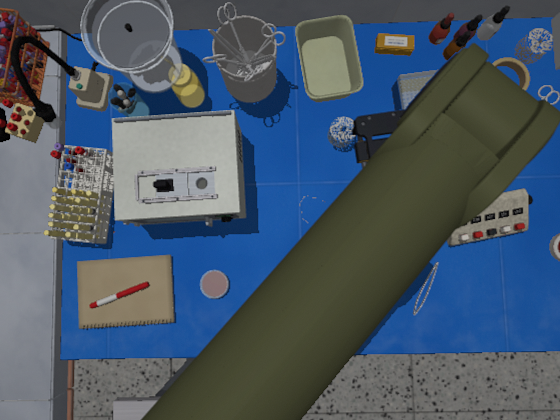

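Scene crop: the hole is bare at about (303,245) in the crop, well clear of the gate plate. In the top view the hole is at about (202,183). I'll segment it in both views.

Run:
```python
from h import *
for n,(u,v) in(("scene",(275.6,149)),("top",(202,183))):
    im=np.load(n+"2.npz")["im"]; k=10;r=10;u0,v0=int(u)-r,int(v)-r
    g=cv2.cvtColor(im,cv2.COLOR_RGB2GRAY)[v0:v0+2*r+1,u0:u0+2*r+1]
    b=cv2.resize(g,None,fx=k,fy=k,interpolation=cv2.INTER_CUBIC)
    c=b[9*k:12*k,9*k:12*k].mean(); bg=np.median(g[:,:]);
    m=(b<(c+bg)/2).astype(np.uint8); _,l,s,_=cv2.connectedComponentsWithStats(m); i=l[105,105]
    cs,_=cv2.findContours((l==i).astype(np.uint8),cv2.RETR_EXTERNAL,cv2.CHAIN_APPROX_NONE)
    px=(cs[0][:,0,:]+.5)/k-.5+[u0,v0]
    w=np.array([ray(n,*q,.15) for q in px])*1000
    print(n,c,bg,s[i],"fit",cv2.fitEllipse(w[:,:2].astype(np.float32)))
```

```text
scene 113.23777777777778 196.0 [  61   74   91   61 4336] fit ((599.7207641601562, -67.91474914550781), (21.478973388671875, 22.225955963134766), 86.92488098144531)
top 89.19222222222223 162.0 [   37    43   119   120 11152] fit ((600.498046875, -67.90474700927734), (22.666053771972656, 22.95123291015625), 67.36421966552734)
```

Emit:
arm_command:
  motion:
    - [60, 0, 1, 20, 0]
    - [60, 0, 1, 45, 0]
    - [60, 0, 1, 70, 0]
    - [60, 0, 1, 90, 0]
    - [60, 0, 1, 106, 0]

```text
time: 7.55
position: [0.5674, -0.3719, 0.1576]
tool_rot: [-2.075, -2.356, -0.002]
ft_force: [0.4, 0.3, 0.1]
grip_width: 0.686
grip_force: 0.0
```

Emit:
arm_command:
  motion:
    - [40, 0, 0, 0, 0]
    - [40, 0, 0, 0, 0]
    - [40, 0, 0, 0, 0]

```text
time: 7.8
position: [0.5675, -0.3748, 0.161]
tool_rot: [2.078, 2.354, 0.002]
ft_force: [0.5, 0.5, 0.3]
grip_width: 0.542
grip_force: 0.0
```

```bash
python3 -c "
from h import *
go(.564,-.3795,.160,7)"
```

```text
t 7.8 pos [ 567.5 -374.8  161. ] yang 7.13 tiltz [ 1.8e-03 -3.0e-04 -1.0e+00] q [ 0.03  0.5   0.71  1.49 -0.33  1.28  0.9 ]
  shift [-4.3 -4.1  1. ] spin 0.1 F [0.5 0.5 0.3] g 47.118428446711604 0.0
```

Emit:
arm_command:
  motion:
    - [40, -4, -4, 0, 0]
    - [40, -4, -4, 0, 0]
    - [40, -4, -4, 0, 0]
    - [40, -4, -4, 0, 0]

```text
time: 8.13
position: [0.5627, -0.3807, 0.1603]
tool_rot: [2.082, 2.352, 0.001]
ft_force: [-0.2, -0.7, 0.1]
grip_width: 0.462
grip_force: 0.0
```

```bash
python3 -c "
from h import *
go(.564,-.3795,.160,7)"
```

```text
t 8.13 pos [ 562.7 -380.7  160.3] yang 6.97 tiltz [ 1.2e-03 -3.0e-04 -1.0e+00] q [ 0.04  0.5   0.71  1.49 -0.33  1.28  0.91]
  shift [1.  1.4 0.3] spin -0.0 F [-0.2 -0.7  0.1] g 40.15520412399973 0.0
```

Emit:
arm_command:
  motion:
    - [0, 1, 1, 0, 0]
    - [0, 1, 1, 0, 0]
    - [0, 1, 1, 0, 0]
    - [0, 1, 1, 0, 0]
    - [0, 1, 1, 0, 0]
  newtons: 20

```text
time: 8.55
position: [0.5636, -0.3791, 0.1595]
tool_rot: [2.081, 2.353, 0.0]
ft_force: [1.4, -0.2, 0.3]
grip_width: 0.207
grip_force: 20.0
```

Emit:
arm_command:
  motion:
    - [0, 0, 0, 0, 0]
    - [0, 0, 0, 0, 0]
    - [0, 0, 0, 0, 0]

```text
time: 8.8
position: [0.5635, -0.3791, 0.1595]
tool_rot: [-2.082, -2.353, -0.0]
ft_force: [-0.1, 0.1, -0.7]
grip_width: 0.209
grip_force: 20.0
```

```bash
python3 -c "
from h import *
go(.564,-.3795,.160,7)"
```

```text
t 8.8 pos [ 563.5 -379.1  159.5] yang 7.01 tiltz [ 1.e-04  1.e-04 -1.e+00] q [ 0.04  0.5   0.71  1.49 -0.33  1.28  0.91]
  shift [-0.5  0.4 -0.5] spin 0.0 F [-0.1  0.1 -0.7] g 18.166102560751675 19.999412472825497
```

Emit:
arm_command:
  motion:
    - [0, 0, 0, -10, 0]
    - [0, 0, 0, -25, 0]
    - [0, 0, 0, -40, 0]
    - [0, 0, 0, -60, 0]
    - [0, 0, 0, -80, 0]

```text
time: 9.22
position: [0.5631, -0.379, 0.2406]
tool_rot: [-2.081, -2.352, 0.0]
ft_force: [-0.2, -0.0, 0.1]
grip_width: 0.208
grip_force: 20.0
```

Emit:
arm_command:
  motion:
    - [0, 0, 0, -20, 0]
    - [0, 0, 0, -40, 0]
    - [0, 0, 0, -60, 0]
    - [0, 0, 0, -78, 0]
    - [0, 0, 0, -88, 0]

```text
time: 9.63
position: [0.5636, -0.3798, 0.3308]
tool_rot: [2.08, 2.35, 0.001]
ft_force: [0.0, 0.2, -0.4]
grip_width: 0.206
grip_force: 20.0
```

Run:
```python
from h import *
go(.6,-.19,.325,7)
S=[]
im,d=get_image('scene');np.savez("scene3.npz",im=im,d=d)
cv2.imwrite('pics/s3.png',cv2.resize(im[100:310,250:450],(570,600),interpolation=cv2.INTER_CUBIC)[:,:,::-1])
```

```text
t 9.63 pos [ 563.6 -379.8  330.8] yang 6.99 tiltz [ 0.0028 -0.0018 -1.    ] q [ 0.05  0.43  0.75  1.24 -0.28  1.58  0.87]
  shift [183.9  59.2   5.5] spin -0.0 F [ 0.   0.2 -0.4] g 17.956260264096574 19.999428754672408
```

View pics/s3.png

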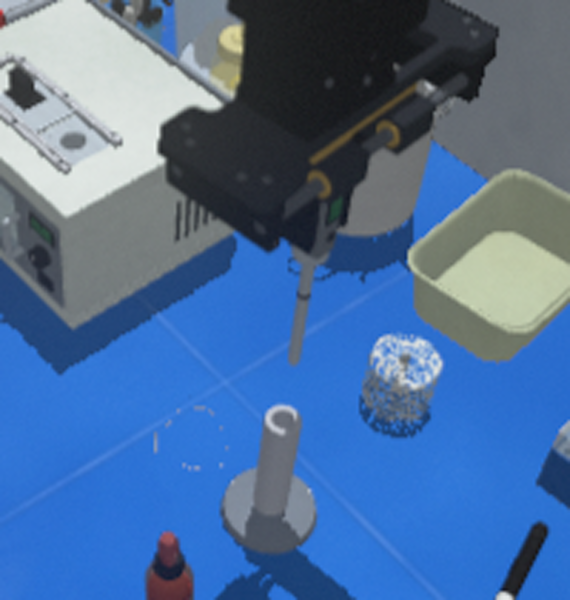

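The thermometer hangs in the fingers, tip at about (295,362) in the crop and ring at (303,296), with the stand left empty. I'll carry it to above the port.

Emit:
arm_command:
  motion:
    - [0, 10, 3, 0, 0]
    - [0, 30, 7, 0, 0]
    - [0, 55, 13, 0, 0]
    - [0, 80, 19, 0, 0]
    - [0, 105, 25, 0, 0]

```text
time: 10.1
position: [0.575, -0.2695, 0.3256]
tool_rot: [-2.079, -2.351, 0.001]
ft_force: [1.1, 0.3, -1.4]
grip_width: 0.203
grip_force: 20.0
```

Emit:
arm_command:
  motion:
    - [0, 25, 6, 0, 0]
    - [0, 50, 12, 0, 0]
    - [0, 75, 18, 0, 0]
    - [0, 100, 24, 0, 0]
    - [0, 125, 30, 0, 0]

```text
time: 10.52
position: [0.5893, -0.1416, 0.3259]
tool_rot: [-2.079, -2.352, 0.002]
ft_force: [1.2, -0.5, -1.8]
grip_width: 0.203
grip_force: 20.0
```

Emit:
arm_command:
  motion:
    - [0, 25, 6, 0, 0]
    - [0, 45, 12, 0, 0]
    - [0, 60, 16, 0, 0]
    - [0, 70, 18, 0, 0]
    - [0, 75, 19, 0, 0]

```text
time: 10.93
position: [0.5993, -0.0645, 0.3261]
tool_rot: [-2.076, -2.355, 0.002]
ft_force: [0.6, -0.3, -1.8]
grip_width: 0.206
grip_force: 20.0
```

Emit:
arm_command:
  motion:
    - [0, 0, 0, 0, 0]
    - [0, 0, 0, 0, 0]
    - [0, 0, 0, 0, 0]

```text
time: 11.18
position: [0.5994, -0.0691, 0.3275]
tool_rot: [2.084, 2.35, -0.001]
ft_force: [1.3, -0.2, -1.6]
grip_width: 0.204
grip_force: 20.0
```

Run:
```python
from h import *
go(.6,-.068,.325,7)
A=[]
for n in('scene','top'):
    im,d=get_image(n);np.savez(n+"4.npz",im=im,d=d);A.append(cv2.resize(im[60:180,230:330] if n=='scene' else im[120:240,150:250],(400,480),interpolation=cv2.INTER_CUBIC))
cv2.imwrite('pics/s4.png',np.hstack(A)[:,:,::-1])
```

```text
t 11.18 pos [599.4 -69.1 327.5] yang 6.87 tiltz [-1.e-04 -7.e-04 -1.e+00] q [-0.45  0.21  0.63  1.45 -0.13  1.52  0.29]
  shift [1.1 0.8 2.5] spin -0.1 F [ 1.3 -0.2 -1.6] g 17.782020382342544 19.99933828250505
```

View pics/s4.png

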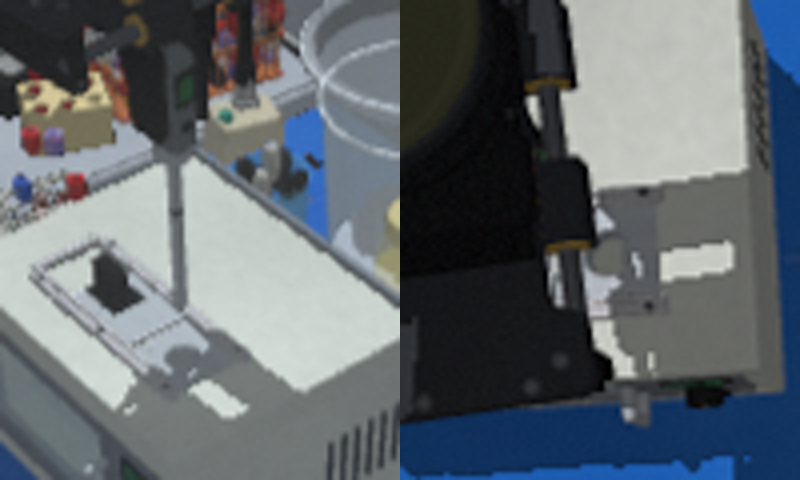

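The left half shows the stem over the port: tip at about (178,305), ring at (177,212), hole at (185,357) in the crop. The top view shows the hole but the gripper hides the stem. I'll fit the stem axis from the scene depth.

```bash
cat >> h.py <<'E'
def stem(im,d,cx,cy,z0,z1):
    W=cloud('scene',d)*1000
    m=(d>0)&(np.hypot(W[...,0]-cx,W[...,1]-cy)<22)&(W[...,2]>z0)&(W[...,2]<z1)
    T=camera_params('scene')["extrinsics"][:2,3]*1000
    f=np.array([cx,cy])-T; f/=np.linalg.norm(f); l=np.array([-f[1],f[0]])
    o=[]
    for v in np.unique(np.nonzero(m)[0]):
        w=W[v][m[v]]; w=w[np.argsort(w[:,:2]@f)]
        lat=(w[:,:2]@l); near=w[:,:2]@f
        o.append([w[:,2].mean(),(lat.min()+lat.max())/2,np.median(near)+3.5,len(w),lat.max()-lat.min()])
    o=np.array(o); return o,f,l
E
python3 - <<'E'
from h import *
D=np.load("scene4.npz"); o,f,l=stem(D["im"],D["d"],600,-68,175,285)
print(np.c_[o].round(1)); 
g=o[(o[:,0]>190)&(o[:,0]<275)]
pl=np.polyfit(g[:,0]-230,g[:,1],1);pf=np.polyfit(g[:,0]-230,g[:,2],1)
for z in(187,257):
    xy=l*np.polyval(pl,z-230)+f*np.polyval(pf,z-230);print(z,xy.round(1))
print("slopes",pl[0],pf[0])
E
```

```text
[[ 284.3 -540.1  267.     2.     2.2]
 [ 282.4 -541.1  265.5    3.     4.3]
 [ 279.6 -541.   265.7    3.     4.4]
 [ 276.7 -540.8  266.8    3.     4.4]
 [ 273.  -541.8  268.7    4.     6.6]
 [ 270.9 -541.7  267.6    4.     6.6]
 [ 269.3 -541.6  265.4    4.     6.6]
 [ 266.1 -541.5  267.5    4.     6.6]
 [ 264.  -541.4  265.8    4.     6.6]
 [ 261.3 -541.3  266.3    4.     6.6]
 [ 258.3 -541.2  266.     4.     6.6]
 [ 255.1 -541.   267.4    4.     6.7]
 [ 253.7 -540.9  265.8    4.     6.7]
 [ 249.9 -540.8  267.1    4.     6.7]
 [ 247.1 -540.7  266.7    4.     6.7]
 [ 244.9 -540.6  266.5    4.     6.7]
 [ 242.4 -541.6  266.2    3.     4.5]
 [ 240.5 -541.5  264.3    3.     4.5]
 [ 238.  -541.4  265.     3.     4.5]
 [ 233.9 -541.2  266.7    3.     4.5]
 [ 231.4 -541.1  266.1    3.     4.5]
 [ 229.5 -541.   264.7    3.     4.5]
 [ 226.2 -540.9  265.1    3.     4.5]
 [ 222.5 -540.8  266.8    3.     4.6]
 [ 220.2 -540.7  265.9    3.     4.6]
 [ 217.8 -540.5  265.1    3.     4.6]
 [ 213.2 -541.6  267.4    4.     6.9]
 [ 210.4 -541.4  267.4    4.     6.9]
 [ 208.2 -541.3  265.9    4.     6.9]
 [ 206.7 -541.2  263.6    4.     6.9]
 [ 202.9 -541.1  265.8    4.     6.9]
 [ 199.2 -541.   266.4    4.     7. ]
 [ 196.6 -540.9  266.6    4.     7. ]
 [ 193.  -540.7  267.1    2.     2.3]]
187 [598.6 -69.5]
257 [599.3 -69.1]
slopes -0.006072615819082426 0.010540785870705569
```

Emit:
arm_command:
  motion:
    - [0, 1, 1, 0, 0]
    - [0, 1, 1, 6, 0]
    - [0, 1, 1, 13, 0]
    - [0, 1, 1, 20, 0]
    - [0, 1, 1, 20, 0]

```text
time: 11.7
position: [0.5996, -0.0661, 0.3052]
tool_rot: [-2.08, -2.351, 0.003]
ft_force: [-0.5, 0.1, -1.5]
grip_width: 0.205
grip_force: 20.0
```

Emit:
arm_command:
  motion:
    - [0, 0, 0, 0, 0]
    - [0, 0, 0, 0, 0]

```text
time: 11.87
position: [0.6006, -0.0663, 0.3075]
tool_rot: [-2.081, -2.353, 0.0]
ft_force: [0.2, -0.6, -0.8]
grip_width: 0.208
grip_force: 20.0
```

```bash
python3 -c "
from h import *
go(.6001,-.0678,.2185,7)"
```

```text
t 11.87 pos [600.6 -66.3 307.5] yang 7.01 tiltz [-1.e-04  0.e+00 -1.e+00] q [-0.46  0.22  0.63  1.48 -0.13  1.48  0.29]
  shift [-1.5 -0.6 89. ] spin 0.0 F [ 0.2 -0.6 -0.8] g 18.07932383701123 19.999415556667373
```

Emit:
arm_command:
  motion:
    - [0, -1.5, -0.5, 3, 0]
    - [0, -1.5, -0.5, 7, 0]
    - [0, -1.5, -0.5, 11, 0]
    - [0, -1.5, -0.5, 11, 0]
    - [0, -1.5, -0.5, 11, 0]

```text
time: 12.28
position: [0.6001, -0.0677, 0.2961]
tool_rot: [-2.081, -2.353, 0.001]
ft_force: [0.2, -0.6, -1.2]
grip_width: 0.206
grip_force: 20.0
```

Emit:
arm_command:
  motion:
    - [0, 0, 0, 0, 0]
    - [0, 0, 0, 0, 0]

```text
time: 12.45
position: [0.6004, -0.0678, 0.2968]
tool_rot: [2.081, 2.353, 0.0]
ft_force: [0.1, 0.6, -1.3]
grip_width: 0.207
grip_force: 20.0
```

```bash
python3 -c "
from h import *
go(.6001,-.0678,.2185,7)
im,d=get_image('scene');cv2.imwrite('pics/s5.png',cv2.resize(im[90:170,235:315],(600,600),interpolation=cv2.INTER_CUBIC)[:,:,::-1])
o,f,l=stem(im,d,600,-68,170,255);g=o[(o[:,0]>175)]
print(g[:,1].mean(),g[:,2].mean(),g[:,1].mean()*l+g[:,2].mean()*f)"
```

```text
t 12.45 pos [600.4 -67.8 296.8] yang 7.01 tiltz [ 4.e-04  0.e+00 -1.e+00] q [-0.45  0.22  0.63  1.5  -0.13  1.46  0.3 ]
  shift [ 0.1 -0.3 78.3] spin 0.0 F [ 0.1  0.6 -1.3] g 18.045897890788698 19.99950239667669
-541.2092215012736 267.7563492192173 [599.98721979 -67.94277059]
```

View pics/s5.png

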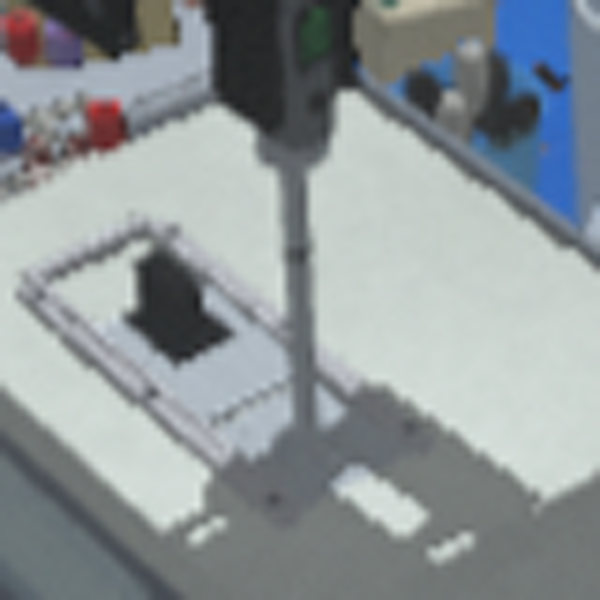

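The stem (crop (305,430) at its low end) stands over the port, measured at (600.0, -67.9) against the port's (600.1, -67.9). I'll lower it in small steps.

Emit:
arm_command:
  motion:
    - [0, 0, 0, 4, 0]
    - [0, 0, 0, 8, 0]
    - [0, 0, 0, 12, 0]
    - [0, 0, 0, 16, 0]
    - [0, 0, 0, 18, 0]

```text
time: 12.92
position: [0.5999, -0.0677, 0.2776]
tool_rot: [-2.081, -2.352, 0.001]
ft_force: [-0.8, -0.9, -0.2]
grip_width: 0.205
grip_force: 20.0
```

Emit:
arm_command:
  motion:
    - [0, 0, 0, 0, 0]
    - [0, 0, 0, 0, 0]

```text
time: 13.08
position: [0.6002, -0.0678, 0.2784]
tool_rot: [-2.081, -2.353, 0.0]
ft_force: [0.8, -0.7, -1.3]
grip_width: 0.204
grip_force: 20.0
```

```bash
python3 -c "
from h import *
go(.6001,-.0678,.2185,7)"
```

```text
t 13.08 pos [600.2 -67.8 278.4] yang 7.01 tiltz [-3.e-04  0.e+00 -1.e+00] q [-0.45  0.23  0.62  1.53 -0.13  1.43  0.3 ]
  shift [ 0.  -0.1 59.9] spin 0.0 F [ 0.8 -0.7 -1.3] g 17.710929227710487 19.999449440510944
```

Emit:
arm_command:
  motion:
    - [0, 0, 0, 4, 0]
    - [0, 0, 0, 8, 0]
    - [0, 0, 0, 12, 0]
    - [0, 0, 0, 16, 0]
    - [0, 0, 0, 20, 0]

```text
time: 13.5
position: [0.6002, -0.0678, 0.258]
tool_rot: [-2.081, -2.353, 0.0]
ft_force: [0.2, -0.7, -0.3]
grip_width: 0.201
grip_force: 20.0
```

Emit:
arm_command:
  motion:
    - [0, 0, 0, 4, 0]
    - [0, 0, 0, 8, 0]
    - [0, 0, 0, 12, 0]
    - [0, 0, 0, 16, 0]
    - [0, 0, 0, 20, 0]

```text
time: 13.92
position: [0.6003, -0.0679, 0.2382]
tool_rot: [-2.082, -2.353, -0.0]
ft_force: [-0.7, 0.3, -0.5]
grip_width: 0.203
grip_force: 20.0
```

```bash
python3 -c "
from h import *
go(.6001,-.0678,.2185,7)"
```

```text
t 13.92 pos [600.3 -67.9 238.2] yang 7.0 tiltz [ 0.e+00  1.e-04 -1.e+00] q [-0.45  0.25  0.62  1.59 -0.15  1.35  0.31]
  shift [ 0.1 -0.2 19.7] spin 0.0 F [-0.7  0.3 -0.5] g 17.672010960233358 19.999445612775162
```

Emit:
arm_command:
  motion:
    - [0, 0, 0, 4, 0]
    - [0, 0, 0, 8, 0]
    - [0, 0, 0, 12, 0]
    - [0, 0, 0, 16, 0]
    - [0, 0, 0, 19.5, 0]

```text
time: 14.33
position: [0.6002, -0.0678, 0.2186]
tool_rot: [-2.081, -2.353, 0.0]
ft_force: [0.1, -0.1, -1.3]
grip_width: 0.21
grip_force: 20.0
```

Emit:
arm_command:
  motion:
    - [0, 0, 0, 0, 0]
    - [0, 0, 0, 0, 0]
    - [0, 0, 0, 0, 0]

```text
time: 14.58
position: [0.6004, -0.0679, 0.2192]
tool_rot: [2.081, 2.353, 0.0]
ft_force: [0.8, 0.4, -1.5]
grip_width: 0.202
grip_force: 20.0
```

Run:
```python
from h import *
go(.6001,-.0678,.2185,7)
im,d=get_image('scene');np.savez('scene6.npz',im=im,d=d);cv2.imwrite('pics/s6.png',cv2.resize(im[100:170,240:310],(600,600),interpolation=cv2.INTER_CUBIC)[:,:,::-1])
o,f,l=stem(im,d,600,-68,155,181);print(o.round(1),o[:,1].mean()*l+o[:,2].mean()*f)
W=cloud('scene',d)*1000
# dark ring rows: brightness along stem
m=(d>0)&(np.hypot(W[...,0]-600,W[...,1]+68)<10)&(W[...,2]>120)&(W[...,2]<185); g=im.mean(2)
for v in np.unique(np.nonzero(m)[0]): print(v,g[v][m[v]].round(),W[v][m[v]][:,2].mean().round(1))
```

```text
t 14.58 pos [600.4 -67.9 219.2] yang 7.0 tiltz [ 4.e-04  0.e+00 -1.e+00] q [-0.45  0.26  0.62  1.62 -0.15  1.32  0.31]
  shift [ 0.1 -0.3  0.7] spin 0.0 F [ 0.8  0.4 -1.5] g 17.562483595954838 19.999522782163695
[[ 179.7 -540.2  268.7    2.     2.4]
 [ 172.4 -546.2  269.4    4.    14.5]
 [ 170.7 -547.3  268.6    4.    16.9]
 [ 168.1 -549.5  268.4    4.    21.7]
 [ 168.5 -540.9  268.1    3.     4.8]
 [ 165.5 -540.8  268.4    3.     4.8]
 [ 162.5 -540.7  267.6    3.     4.8]
 [ 159.2 -540.6  267.3    3.     4.8]
 [ 157.3 -542.8  265.9    1.     0. ]
 [ 155.1 -540.3  264.9    1.     0. ]] [601.42996678 -68.90399318]
140 [104. 103. 104.] 180.5
141 [115. 104. 105.] 176.8
142 [120. 106. 104.] 174.5
143 [109. 107. 103.] 171.2
144 [105. 106. 103.] 168.5
145 [104. 105. 105.] 165.5
146 [103. 107. 105. 117.] 159.6
147 [103. 105. 103.] 159.2
148 [ 95. 104. 103.  94.] 154.9
149 [82. 79. 82. 85.] 152.6
150 [ 96.  81.  80.  94. 105.] 147.6
151 [103. 101.  98. 101.] 145.4
```

View pics/s6.png

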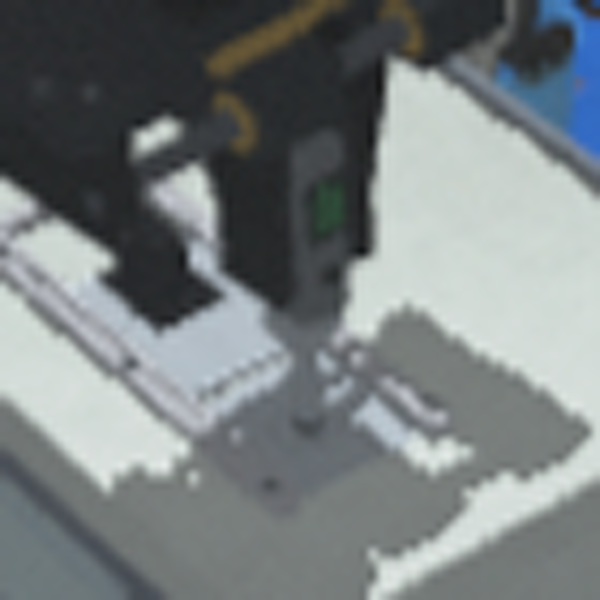

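The picture shows the stem standing in the port. The ring is at image rows 149–150 (crop (305,425)), which is z ≈ 150 mm, level with the mouth, and the gate is open. Now I'll hold still.

Emit:
arm_command:
  motion:
    - [0, 0, 0, 0.5, 0]
    - [0, 0, 0, 0.5, 0]
    - [0, 0, 0, 0.5, 0]
    - [0, 0, 0, 0.5, 0]
    - [0, 0, 0, 0.5, 0]

```text
time: 15.05
position: [0.6003, -0.0678, 0.2186]
tool_rot: [-2.082, -2.353, -0.0]
ft_force: [0.3, 0.2, -1.6]
grip_width: 0.204
grip_force: 20.0
```

Emit:
arm_command:
  motion:
    - [0, 0, 0, 0, 0]
    - [0, 0, 0, 0, 0]
    - [0, 0, 0, 0, 0]
    - [0, 0, 0, 0, 0]
    - [0, 0, 0, 0, 0]

```text
time: 15.47
position: [0.6003, -0.0678, 0.2186]
tool_rot: [2.082, 2.353, 0.0]
ft_force: [-0.5, -0.2, -1.0]
grip_width: 0.207
grip_force: 20.0
```

Emit:
arm_command:
  motion:
    - [0, 0, 0, 0, 0]
    - [0, 0, 0, 0, 0]
    - [0, 0, 0, 0, 0]
    - [0, 0, 0, 0, 0]
    - [0, 0, 0, 0, 0]

```text
time: 15.88
position: [0.6003, -0.0678, 0.2186]
tool_rot: [2.082, 2.353, 0.0]
ft_force: [0.2, -0.2, -2.1]
grip_width: 0.202
grip_force: 20.0
```

Emit:
arm_command:
  motion:
    - [0, 0, 0, 0, 0]
    - [0, 0, 0, 0, 0]
    - [0, 0, 0, 0, 0]
    - [0, 0, 0, 0, 0]
    - [0, 0, 0, 0, 0]

```text
time: 16.3
position: [0.6003, -0.0678, 0.2186]
tool_rot: [-2.081, -2.353, -0.0]
ft_force: [0.8, 0.9, -1.7]
grip_width: 0.208
grip_force: 20.0
```

Emit:
arm_command:
  motion:
    - [0, 0, 0, 0, 0]
    - [0, 0, 0, 0, 0]
    - [0, 0, 0, 0, 0]
    - [0, 0, 0, 0, 0]
    - [0, 0, 0, 0, 0]

```text
time: 16.72
position: [0.6003, -0.0678, 0.2186]
tool_rot: [2.082, 2.353, 0.0]
ft_force: [-0.0, 0.1, -0.8]
grip_width: 0.204
grip_force: 20.0
```

Emit:
arm_command:
  motion:
    - [0, 0, 0, 0, 0]
    - [0, 0, 0, 0, 0]
    - [0, 0, 0, 0, 0]
    - [0, 0, 0, 0, 0]
    - [0, 0, 0, 0, 0]

```text
time: 17.13
position: [0.6003, -0.0678, 0.2186]
tool_rot: [2.082, 2.353, 0.0]
ft_force: [0.7, 0.1, -1.4]
grip_width: 0.208
grip_force: 20.0
```

Emit:
arm_command:
  motion:
    - [0, 0, 0, 0, 0]
    - [0, 0, 0, 0, 0]
    - [0, 0, 0, 0, 0]
    - [0, 0, 0, 0, 0]
    - [0, 0, 0, 0, 0]

```text
time: 17.55
position: [0.6003, -0.0679, 0.2186]
tool_rot: [2.082, 2.353, 0.0]
ft_force: [-0.0, -0.4, -1.3]
grip_width: 0.203
grip_force: 20.0
```

Emit:
arm_command:
  motion:
    - [0, 0, 0, 0, 0]
    - [0, 0, 0, 0, 0]
    - [0, 0, 0, 0, 0]
    - [0, 0, 0, 0, 0]
    - [0, 0, 0, 0, 0]

```text
time: 17.97
position: [0.6003, -0.0678, 0.2186]
tool_rot: [2.082, 2.353, 0.0]
ft_force: [-0.4, -0.5, -1.8]
grip_width: 0.206
grip_force: 20.0
```

```bash
python3 -c "
from h import *
go(.6001,-.0678,.2185,7)
print(close_job())"
```

```text
t 17.97 pos [600.3 -67.8 218.6] yang 7.01 tiltz [ 1.e-04  1.e-04 -1.e+00] q [-0.45  0.26  0.62  1.62 -0.15  1.31  0.31]
  shift [ 0.  -0.2  0.1] spin 0.0 F [-0.4 -0.5 -1.8] g 17.915769065233672 19.99948712764308
the job is handed in; nothing more can be done
None
```

The job is handed in at 18 s with no verdict returned: the gate was slid to its stop, and the thermometer was held upright and centred in the port, ring level with the mouth, still for about 3 s, with no sign of contact in the force readings.

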